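Load the bakery warmer and start it through its child lock

ROBOT

A 7-joint arm with a two-finger parallel gripper is mounted at the origin on the work surface. World frame = base frame: x ahead of the robot, y to its left, z up, the work surface at z = 0. Lengths are in m, angles in rad, forces in N, time in s.
With the tool pointing down it reaches from about 0.425 to 0.95 m from the base axis. Payload 4.7 kg.
Tool frame: the origin (TCP) lies on the centre line of the jaws, within the pads' length; the fingertips stand robot.nose_length ahead of it and the grasp point (between the pads) lies 8 mm behind it (robot.nose_length is the distance from the TCP to the fingertips, in m); z points along the fingers, x is the direction in which the jaws open and shut, and the axes are right-handed (so a half turn about z gives the same grasp; the last joint's range is limited). The gripper opens to 85 mm and grips with 20 to 120 N. Pads are 22 mm wide; open, the fingers measure 114 mm over their backs; the gripper's body (76 mm by 85 mm) begins 54 mm behind the grasp point. The pads swing forward as they close: fully open they stand 13 mm farther back than shut.
Start: joints at [-1.302, 0.469, -0.049, 1.532, 0.024, 1.141, -0.082], TCP at [0.198, 0.645, 0.208] pointing down, gripper open.
Joint ranges: [-2.59, 2.59], [-0.33, 1.99], [-1.39, 1.29], [0.1, 2.45], [-1.04, 4.18], [0.21, 1.99], [-2.66, 2.66]. Speed limits (rad/s): [2.57, 2.57, 3.14, 3.14, 3.14, 3.14, 3.14].

INTERFACE

Orientations are given as [roll, pitch, yaw] about the fixed x, y, z axes, in that order (R = Rz(yaw) Ry(pitch) Rx(roll)).
In Python, from plant import robot gives the robot as it stands. Calls block until the motion is done:
- robot.goto(position, orientation): joint-space move of the TCP to a pose.
- robot.move_straight(position, vel=0.15, attitude=None, contact_N=None): straight line of the TCP; attitude=None keeps the orientation; vel is the mean speed in m/s. With contact_N (N) it stops when the force on the tool has changed by that much, and returns True; else False.
- robot.move_joints(angles): joint-space move.
- robot.grip(opening, strength=None): opening from 0.0 (shut) to 1.0 (fully open); strength is the grip in N (None keeps the last); returns when the fingers have stopped.
- robot.sleep(seconds).
- robot.inverse_kinematics(position, orientation): joint angles nearest the present ones, or None.
- robot.sense(): the state.
- robot.grab_frame(name): name is "scene" or "top" or "wrist"; returns a dict with "image" (384x512x3 uint8, red, green, blue), "range_z" (384x512 float32, m along the optical axis (not along the pixel's ray), 0 where there is no reading), "fx", "fy", "cx", "cy" (pixels), "R" (3x3) and "t" (3): a world point X has camera coordinates R X + t. Camera axes: x right, y down, z forward; pixel columns grow to the right and rows downward; lengths in m; the calibration is good to about 2 mm. A picture is of the moment at which its call begins.
A pose or a line that the arm cannot do raises robot.IKError and nothing moves.
- robot.close_job(): hands the job in, once; it reports no verdict.
The state is a dict: "t": time; "joint_pos": joint angles; "joint_velocities": joint speeds; "effort": joint torques, N m; "tcp_pos": TCP position; "tcp_rot": TCP orientation; "wrist_force": force on the tool from outside, world axes, zero at the start; "torque": the same for the moment, N m; "opening": opening from 0.0 (shut) to 1.0 (fully open).
Only numpy, scipy, OpenCV 4.12 (cv2) and the standard library are available. Lean on these libraries where they do the work, as an engineer would, in place of code of your own. Each camera call takes 0.05 s, during which the arm holds its last target.

TASK

Move all the shortbread bars from the baking sheet into the shallow tray of the warmer, each lying flat inside the rim and none on top of another, and turn the warmer's dial fully clockwise to its end stop. Only then slide the child-lock cover fully aside, press the start button under it all the way down for a moment, and slide the cover fully back over the button. Leave the other things on the bench where they are.

Things in the scene. Friction and masses are not known exactly. Their poses are not given: they have to be found in the camera images.
- bar0: a crisp chocolate shortbread bar, a dark brown rigid block 64 x 30 x 20 mm (x, y, z), about 40 g; origin at its centre, x along its length. It starts lying flat on the sheet. Four to six of the bars are present, all alike
- bar1: a crisp chocolate shortbread bar, a dark brown rigid block 64 x 30 x 20 mm (x, y, z), about 40 g; origin at its centre, x along its length. It starts lying flat on the sheet. Four to six of the bars are present, all alike
- bar2: a crisp chocolate shortbread bar, a dark brown rigid block 64 x 30 x 20 mm (x, y, z), about 40 g; origin at its centre, x along its length. It starts lying flat on the sheet. Four to six of the bars are present, all alike
- bar3: a crisp chocolate shortbread bar, a dark brown rigid block 64 x 30 x 20 mm (x, y, z), about 40 g; origin at its centre, x along its length. It starts lying flat on the sheet. Four to six of the bars are present, all alike
- bar4: a crisp chocolate shortbread bar, a dark brown rigid block 64 x 30 x 20 mm (x, y, z), about 40 g; origin at its centre, x along its length. It starts lying flat on the sheet. Four to six of the bars are present, all alike
- bar5: a crisp chocolate shortbread bar, a dark brown rigid block 64 x 30 x 20 mm (x, y, z), about 40 g; origin at its centre, x along its length. It starts lying flat on the sheet. Four to six of the bars are present, all alike
- sheet: flat rimless baking sheet lined with white paper, fixed, 220 x 300 mm (x, y), top 8 mm above the table; origin at the centre of its underside
- warmer: countertop food warmer, fixed, 200 mm (x) by 350 mm (y); origin at the centre of its underside. Its dark steel tray lies on its +y side; the grey control panel (top 45 mm above the table) is a strip along its -y side (y = -175 to -35 mm), with the dial at (50, -110) mm and the button at (-55, -85) mm. It may stand left or right of the sheet, turned a little
- tray (a point): centre of the warmer's tray floor, 40 mm above the table, axes as the warmer's. The inside of the tray is 190 mm (x) by 200 mm (y), walls 5 mm thick; its rim stands 8 mm above its floor
- dial (a joint): angle of the thermostat dial: 0 to 2.4 rad, grows as the dial is turned clockwise seen from above; the end stop clockwise is at 2.4. It starts part-way, stays where it is left, and turns with 0.03 N m
- dial_grip (a point): on the dial's vertical axis, 37 mm above the panel. The dial's black bar grip is 42 mm long (this point's x), 14 mm thick (this point's y), and reaches from 12 to 44 mm above the panel; the point turns with the dial
- lock (a joint): travel of the child-lock cover: 0 = covering the button, 0.05 m = fully aside; grows as it slides towards the warmer's -y. Slides with about 1.2 N and stays where it is left
- lock_fin (a point): middle of the upright fin on the black child-lock cover, 31.5 mm above the panel. The fin is 10 mm thick (warmer's y, the sliding direction), 24 mm wide (x), and stands 21 mm above the cover plate, its top 41.5 mm above the panel. The cover plate is 50 mm (x) by 40 mm (y), its top 20.5 mm above the panel, the fin at its middle; it moves with the fin
- button (a joint): how far the start button is pressed: 0 = up, 0.006 m = fully down; springs back (about 4.5 N holds it fully down)
- button_top (a point): centre of the top of the start button, a grey upright cylinder 30 mm in diameter that stands 16 mm above the panel; hidden under the cover plate until that is slid aside. Two guide rails 6 mm high run 25 mm either side of it (warmer's x)
- ramekin: bystander: small white ceramic bowl, 84 mm wide, 45 mm high, beyond the work; origin at the centre of its underside
- spatula: bystander: spatula 260 mm long with a wooden handle, lying beyond the work; origin under its middle
- cutter: bystander: steel ring-shaped pastry cutter, 64 mm wide, 25 mm high, beyond the work; origin at the centre of its underside
Things that resemble listed ones, but are neither listed nor needed, are in the scene too. What is shaped like the bar3 but white is not meant. Leave any red look-alike of the bar0 alone.

How it is judged:
On the way, in this order (a step that is already met when the one before it is completed fails the run):
1. all bars lie flat in the tray and the dial is at its clockwise end stop (x of bar0 in the frame of tray between -0.085 and 0.085 m and y of bar0 in the frame of tray between -0.09 and 0.09 m and z of bar0 in the frame of tray between 0 and 0.019 m and (angle between bar0's own y axis and vertical below 0.1 rad or angle between bar0's own y axis and vertical above 3.04 rad or angle between bar0's own z axis and vertical below 0.1 rad or angle between bar0's own z axis and vertical above 3.04 rad) and x of bar1 in the frame of tray between -0.085 and 0.085 m and y of bar1 in the frame of tray between -0.09 and 0.09 m and z of bar1 in the frame of tray between 0 and 0.019 m and (angle between bar1's own y axis and vertical below 0.1 rad or angle between bar1's own y axis and vertical above 3.04 rad or angle between bar1's own z axis and vertical below 0.1 rad or angle between bar1's own z axis and vertical above 3.04 rad) and x of bar2 in the frame of tray between -0.085 and 0.085 m and y of bar2 in the frame of tray between -0.09 and 0.09 m and z of bar2 in the frame of tray between 0 and 0.019 m and (angle between bar2's own y axis and vertical below 0.1 rad or angle between bar2's own y axis and vertical above 3.04 rad or angle between bar2's own z axis and vertical below 0.1 rad or angle between bar2's own z axis and vertical above 3.04 rad) and x of bar3 in the frame of tray between -0.085 and 0.085 m and y of bar3 in the frame of tray between -0.09 and 0.09 m and z of bar3 in the frame of tray between 0 and 0.019 m and (angle between bar3's own y axis and vertical below 0.1 rad or angle between bar3's own y axis and vertical above 3.04 rad or angle between bar3's own z axis and vertical below 0.1 rad or angle between bar3's own z axis and vertical above 3.04 rad) and x of bar4 in the frame of tray between -0.085 and 0.085 m and y of bar4 in the frame of tray between -0.09 and 0.09 m and z of bar4 in the frame of tray between 0 and 0.019 m and (angle between bar4's own y axis and vertical below 0.1 rad or angle between bar4's own y axis and vertical above 3.04 rad or angle between bar4's own z axis and vertical below 0.1 rad or angle between bar4's own z axis and vertical above 3.04 rad) and x of bar5 in the frame of tray between -0.085 and 0.085 m and y of bar5 in the frame of tray between -0.09 and 0.09 m and z of bar5 in the frame of tray between 0 and 0.019 m and (angle between bar5's own y axis and vertical below 0.1 rad or angle between bar5's own y axis and vertical above 3.04 rad or angle between bar5's own z axis and vertical below 0.1 rad or angle between bar5's own z axis and vertical above 3.04 rad) and value of joint dial above 2.28 rad), for 0.2 s.
2. the child-lock cover is slid fully aside (value of joint lock above 0.043 m), for 0.1 s.
3. the start button is pressed fully down with the cover aside (value of joint lock above 0.043 m and value of joint button above 0.0045 m), for 0.1 s.
4. the child-lock cover is slid back over the button (value of joint lock below 0.006 m), for 0.2 s.
At the end, for the whole second after the job is handed in: Every bar present lies level (0.1 rad) and at rest on the tray floor, its centre within 85 mm (x) and 90 mm (y) of the tray's centre and less than 19 mm above the floor; the dial is at 2.28 rad or more; the cover is within 6 mm of closed; the button is up (all of step 1 and value of joint lock below 0.006 m and value of joint button below 0.002 m and linear speed of each of bar0, bar1, bar2, bar3, bar4, bar5 below 0.02 m/s); the robot touches nothing.
It fails at once if the ramekin is moved more than 40 mm (distance of ramekin from where it was at the start of the episode above 0.04 m).
It fails at once if the spatula is moved more than 40 mm (distance of spatula from where it was at the start of the episode above 0.04 m).
It fails at once if the cutter is moved more than 40 mm (distance of cutter from where it was at the start of the episode above 0.04 m).
Of bar0, bar1, bar2, bar3, bar4, bar5 only 4 to 6 are there at a start; the rules pass over those that are not, and their reading is None.
At some moment in a run one of bar0, bar1, bar2, bar3, bar4, bar5 may be knocked a few centimetres aside while the robot is not near it.
Once in a run the grip may slacken for a moment while it holds something.
It also fails if it takes over 210 s, if anything falls off the work surface, if the arm or the gripper's body presses on something with over 40 N, if the wrist force passes 120 N, or if a joint passes its speed limit or range.

## Working session

There is one attempt and no reset: what is moved stays moved. The work goes in short steps, each a Python script; the robot and the scene stay as the last script left them, time stands still between calls to the robot, and variables do not carry over. Pictures are saved under pics/ and viewed, and the job is handed in when it is done.

```bash
ls; mkdir -p pics; python3 - <<'E'
from plant import robot
import cv2,numpy as np
print(robot.nose_length, robot.sense())
for n in ["scene","top","wrist"]:
    f=robot.grab_frame(n); np.savez(f"f_{n}.npz",**f)
    cv2.imwrite(f"pics/{n}0.png",cv2.resize(f["image"][:,:,::-1],(800,600),interpolation=cv2.INTER_CUBIC))
    print(n,f["fx"],f["cx"],f["cy"],f["R"],f["t"])
E
```

```text
pics
0.011 {'t': 0.0, 'joint_pos': array([-1.30186869,  0.46944652, -0.04857793,  1.53371947,  0.02408236,
        1.14098244, -0.08230585]), 'joint_velocities': array([-0.00053599,  0.00126749, -0.00174705,  0.00096008,  0.00035809,
        0.00141837, -0.00170132]), 'effort': array([ 1.93027386e-04, -5.10290802e+01, -4.66611469e-02, -2.37711775e+01,
        1.06580299e-02,  7.58403592e-03, -1.42096238e-05]), 'tcp_pos': array([0.19788414, 0.64467449, 0.20714716]), 'tcp_rot': array([3.14152818e+00, 1.96986169e-03, 1.27297243e+00]), 'wrist_force': array([-0.18197594,  0.26275597,  1.40103321]), 'torque': array([-0.01136553, -0.01881824, -0.00054   ]), 'opening': 1.0000305406771175}
scene 387.2856080767092 258.84022777755155 193.80237971503544 [[ 0.1703238   0.98537432 -0.00522004]
 [ 0.74861148 -0.13283998 -0.64956477]
 [-0.64075787  0.10672855 -0.76028834]] [-0.05642628 -0.42866254  1.57263294]
top 427.4299324759903 255.4524844165671 186.70612464013536 [[ 0.14905198 -0.98881195  0.00586878]
 [-0.96651839 -0.14694    -0.21035884]
 [ 0.20886769  0.02568212 -0.97760663]] [-0.14219936  0.61542692  1.08992595]
wrist 274.775971617561 258.2515710952118 189.9787927859024 [[ 0.29258305  0.95623884 -0.00156178]
 [ 0.91873407 -0.28065393  0.27777885]
 [ 0.26518461 -0.08270824 -0.96064378]] [-0.67405998 -0.03713504  0.37887263]
```

View pics/scene0.png

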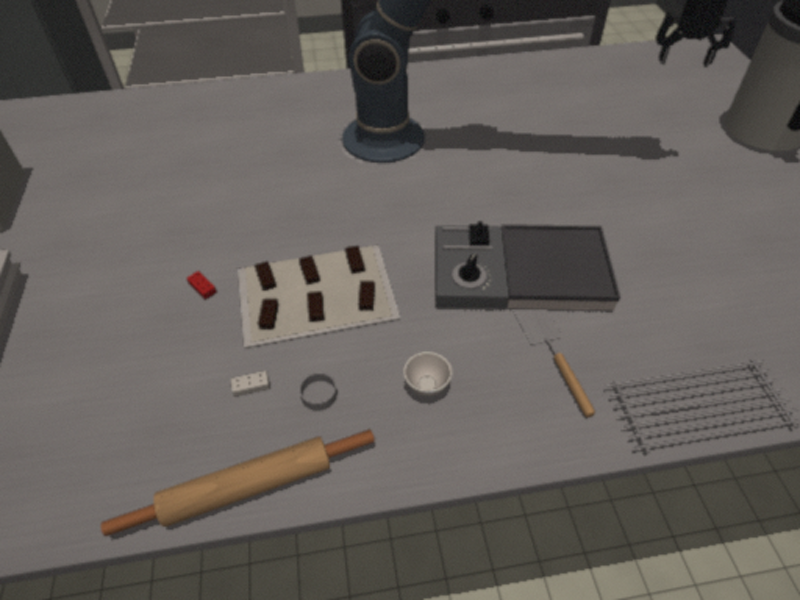

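View pics/top0.png

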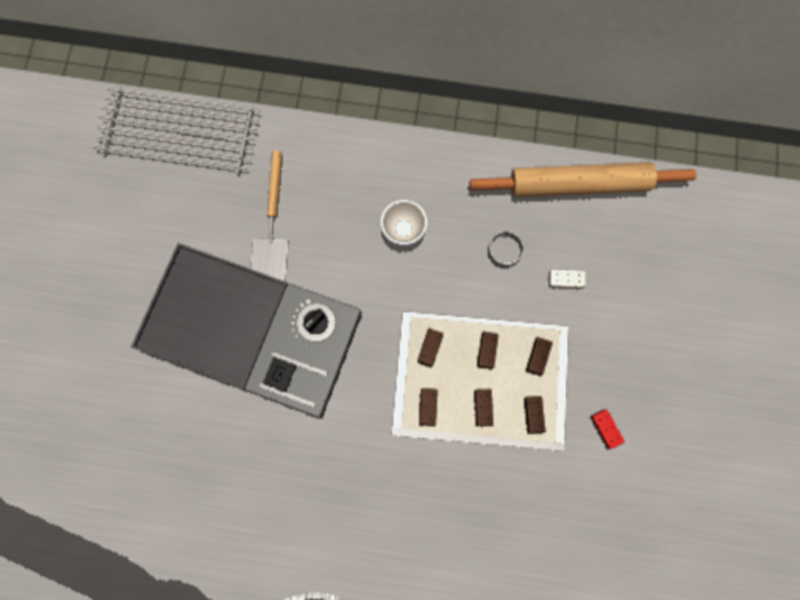

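The top view shows six dark brown bars on the sheet at about (430,347), (487,350), (539,356), (428,407), (484,407) and (535,414). There are two look-alikes, red at (607,429) and a white domino at (567,279), and neither is wanted. The warmer is on the left, with its dial at (316,321) and cover at (281,375). Next I'll measure and check these in enlarged crops.

```bash
cat > h.py <<'E'
import numpy as np,cv2
from scipy.ndimage import label
def px2w(f,u,v,z):
    K=np.array([[float(f["fx"]),0,float(f["cx"])],[0,float(f["fy"]),float(f["cy"])],[0,0,1]])
    R=f["R"];t=f["t"]; d=R.T@np.linalg.solve(K,[u,v,1.]); c=-R.T@t
    return c+d*(z-c[2])/d[2]
def w2px(f,X):
    c=f["R"]@np.asarray(X)+f["t"]; return np.array([f["fx"]*c[0]/c[2]+f["cx"],f["fy"]*c[1]/c[2]+f["cy"]])
def cloud(f):
    h,w=f["range_z"].shape; z=f["range_z"].astype(float)
    u,v=np.meshgrid(np.arange(w),np.arange(h))
    P=np.stack([(u-f["cx"])/f["fx"]*z,(v-f["cy"])/f["fy"]*z,z],-1)
    W=(P-f["t"])@f["R"]; W[z<=0]=np.nan; return W
def bars(f,zc=(0.012,0.075)):
    im=f["image"].astype(int); W=cloud(f)
    hsv=cv2.cvtColor(f["image"],cv2.COLOR_RGB2HSV)
    r,g,b=im[...,0],im[...,1],im[...,2]
    m=(r<110)&(r-b>12)&(r>g+6)&(r<2.6*(g+1)+10)
    z=W[...,2]; m&=(z>zc[0])&(z<zc[1])
    L,n=label(m); out=[]
    for i in range(1,n+1):
        mm=L==i
        if mm.sum()<60: continue
        zt=np.nanmedian(z[mm])
        v,u=np.nonzero(mm)
        P=np.array([px2w(f,a,b_,zt)[:2] for a,b_ in zip(u,v)])
        (cx,cy),(w,h),a=cv2.minAreaRect((P*1000).astype(np.float32))
        if w<h: a+=90; w,h=h,w
        out.append((round(cx,1),round(cy,1),round(zt*1000,1),round((a+90)%180-90,1),round(w,1),round(h,1),int(mm.sum()),u.mean().round(),v.mean().round()))
    return out
E
python3 - <<'E'
from h import *
f=dict(np.load("f_top.npz"))
for b in bars(f): print(*b)
im=f["image"][:,:,::-1]
c=im[150:275,80:240]; cv2.imwrite("pics/warm.png",cv2.resize(c,None,fx=4.8,fy=4.8,interpolation=cv2.INTER_CUBIC))
c=im[195:292,245:407]; cv2.imwrite("pics/sheet.png",cv2.resize(c,None,fx=4.8,fy=4.8,interpolation=cv2.INTER_CUBIC))
E
```

```text
873.7 -328.0 29.5 -81.3 298.2 18.3 172 362.0 123.0
546.8 -114.7 28.7 -10.4 62.2 26.8 220 275.0 222.0
557.8 -215.1 28.6 -1.5 61.9 29.2 232 311.0 224.0
560.3 -305.5 28.2 -10.2 62.5 29.6 246 344.0 228.0
444.4 -127.1 28.5 7.9 61.2 27.1 228 274.0 260.0
458.4 -220.6 28.3 7.2 61.6 27.0 243 309.0 261.0
458.9 -308.4 28.8 12.1 60.9 30.3 252 342.0 265.0
```

View pics/warm.png

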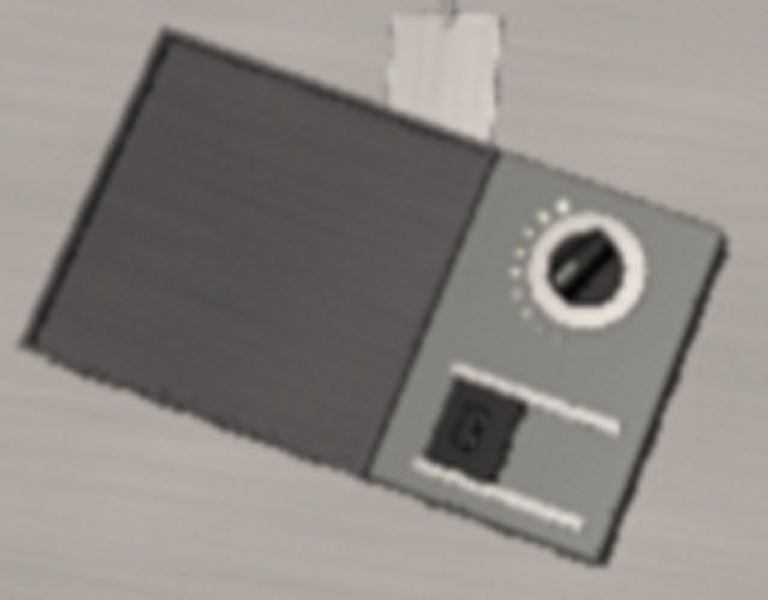

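View pics/sheet.png

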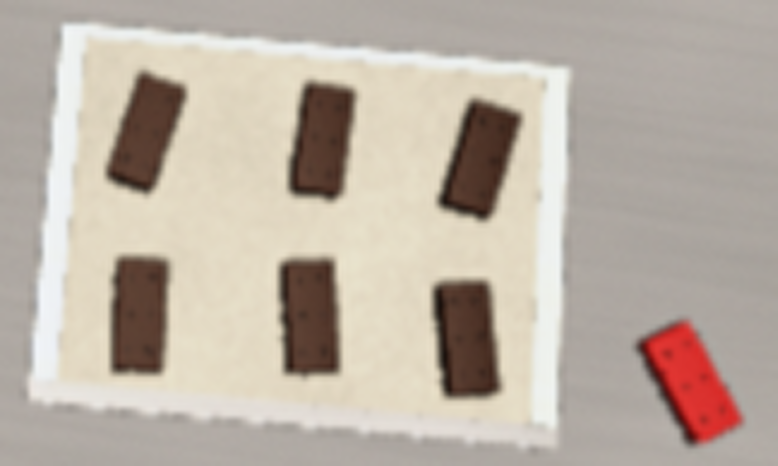

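The sheet crop confirms six brown bars, with heights and sizes matching (28 mm top, 62×29 mm). Next I'll fit the warmer pose to its corners, the dial and the cover.

```bash
python3 - <<'E'
from h import *
from scipy.optimize import least_squares
f=dict(np.load("f_top.npz"))
W=cloud(f)
# local pts, crop px ; image up = +x
obs=[((.1,-.175,.045),(724,238)),((-.1,-.175,.045),(603,555)),((.1,.175,.048),(165,30)),((-.1,.175,.048),(26,345)),
((.05,-.11,.089),(588,268)),((.1,-.035,.045),(497,152)),((-.1,-.035,.045),(370,475))]
for l,(a,b) in obs:
    print(l,px2w(f,80+(a+.5)/4.8-.5,150+(b+.5)/4.8-.5,l[2]).round(4))
def res(p,full=False):
    x,y,th=p;c,s=np.cos(th),np.sin(th);r=[]
    for l,(a,b) in obs:
        q=w2px(f,(x+c*l[0]-s*l[1],y+s*l[0]+c*l[1],l[2]))
        r+=list(q-[80+(a+.5)/4.8-.5,150+(b+.5)/4.8-.5])
    return r
s=least_squares(res,[.55,.2,-.3],loss='soft_l1');print(s.x,np.round(res(s.x),2))
# depth check : points in warmer frame
x,y,th=s.x;c,sn=np.cos(th),np.sin(th)
L=np.stack([(W[...,0]-x)*c+(W[...,1]-y)*sn,-(W[...,0]-x)*sn+(W[...,1]-y)*c,W[...,2]],-1)
m=(abs(L[...,0])<.12)&(abs(L[...,1])<.2)
for n,sel in [("panel",m&(L[...,2]>.042)&(L[...,2]<.048)&(L[...,1]<-.03)),("floor",m&(L[...,2]>.035)&(L[...,2]<.044)&(L[...,1]>0)),("all",m&(L[...,2]>.03)),("high",m&(L[...,2]>.08)&(L[...,0]<0)),("dialhigh",m&(L[...,2]>.08)&(L[...,0]>0)),("plate",m&(L[...,2]>.06)&(L[...,0]<-.01))]:
    q=L[sel]; print(n,len(q),q.min(0).round(4),q.max(0).round(4),np.median(q,0).round(4))
q=L[m&(L[...,2]>.08)&(L[...,0]>0)]
pc=np.linalg.svd(q[:,:2]-q[:,:2].mean(0))[2][0]; print("dial axis",pc, np.degrees(np.arctan2(pc[1],pc[0])))
np.save("warm.npy",s.x)
E
```

```text
(0.1, -0.175, 0.045) [0.5894 0.0145 0.045 ]
(-0.1, -0.175, 0.045) [0.404  0.0518 0.045 ]
(0.1, 0.175, 0.048) [0.6613 0.3546 0.048 ]
(-0.1, 0.175, 0.048) [0.4699 0.3915 0.048 ]
(0.05, -0.11, 0.089) [0.5541 0.0817 0.089 ]
(0.1, -0.035, 0.045) [0.6194 0.1516 0.045 ]
(-0.1, -0.035, 0.045) [0.4278 0.1874 0.045 ]
[ 0.53014614  0.20240024 -0.20105522] [ 1.51 -1.15 -0.1   2.62  0.37 -0.58 -1.08  0.88 -0.89 -1.29  1.34 -0.42
 -0.46  0.93]
panel 2403 [-0.0987 -0.1722  0.042 ] [ 0.1008 -0.0301  0.048 ] [-0.0026 -0.108   0.0453]
floor 4120 [-0.0966  0.      0.035 ] [0.1018 0.1799 0.044 ] [-0.001   0.0876  0.0401]
all 9430 [-0.0991 -0.1722  0.0304] [0.1018 0.1799 0.0939] [-0.0013  0.0019  0.0427]
high 39 [-0.0651 -0.0886  0.0816] [-0.0424 -0.0773  0.0913] [-0.0538 -0.0842  0.0863]
dialhigh 91 [ 0.0299 -0.1198  0.0804] [ 0.0713 -0.0945  0.0939] [ 0.0513 -0.1081  0.0889]
plate 290 [-0.0786 -0.1036  0.0603] [-0.0293 -0.0621  0.0913] [-0.0544 -0.0851  0.0665]
dial axis [-0.92706441  0.3749021 ] 157.98173755600834
```

```bash
cat > m.py <<'E'
from h import *
from plant import robot
x0,y0,th=np.load("warm.npy"); c_,s_=np.cos(th),np.sin(th)
def wl(x,y):
    x+=.001;y+=.002   # measured offset of plate/dial in the fit
    return np.array([x0+c_*x-s_*y,y0+s_*x+c_*y])
def tocl(X):
    d=np.asarray(X)-[x0,y0]; return np.array([c_*d[0]+s_*d[1]-.001,-s_*d[0]+c_*d[1]-.002])
UP=0.17
def pick(x,y,adeg,zt=0.021):
    yaw=np.radians(adeg)+np.pi/2
    o=[np.pi,0,yaw]
    robot.grip(0.75,40)
    robot.goto([x,y,0.10],o)
    h=robot.move_straight([x,y,zt],vel=.15,contact_N=8)
    robot.grip(0.0,40)
    s=robot.sense();print("pick",h,s["tcp_pos"].round(4),"open",round(s["opening"],3),"t",round(s["t"],1))
    robot.move_straight([x,y,UP],vel=.25)
    s=robot.sense();print(" lifted open",round(s["opening"],3))
    return s["opening"]
def place(lx,ly,zt=0.0535):
    X=wl(lx,ly);o=[np.pi,0,th+np.pi/2]
    robot.goto([X[0],X[1],0.13],o)
    op=robot.sense()["opening"]
    h=robot.move_straight([X[0],X[1],zt],vel=.12,contact_N=8)
    s=robot.sense();print("place",h,s["tcp_pos"].round(4),"open",round(op,3),round(s["opening"],3))
    robot.grip(min(1,s["opening"]+.13),40)
    robot.move_straight([X[0],X[1],0.13],vel=.25)
    print(" t",round(robot.sense()["t"],1))
def look(n,crop=None,z=(0.012,0.075)):
    f=robot.grab_frame("top")
    for b in bars(f,z):
        if b[4]<90: print(*b,"loc",(tocl([b[0]/1e3,b[1]/1e3-0])-[0,.075]).round(3))
    im=f["image"][130:300,70:410,::-1]
    cv2.imwrite(f"pics/{n}.png",cv2.resize(im,None,fx=2.3,fy=2.3,interpolation=cv2.INTER_CUBIC))
    return f
E
python3 - <<'E'
from m import *
for l in [(.05,-.11),(-.042,.017),(.042,.133),(-.055,-.135)]: print(l,wl(*l),np.hypot(*wl(*l)))
op=pick(.5468,-.1147,-10.4)
if .3<op<.45: place(.042,.133)
look("a1")
E
```

```text
(0.05, -0.11) [0.55855084 0.08639088] 0.5651923830417098
(-0.042, 0.017) [0.49376639 0.22920535] 0.5443715106987115
(0.042, 0.133) [0.59923992 0.32609361] 0.6822210241400499
(-0.055, -0.135) [0.45067334 0.08286333] 0.4582278785448522
pick False [ 0.5468 -0.1147  0.0211] open -0.003 t 4.8
 lifted open 0.001
557.8 -214.8 28.5 -1.2 61.0 27.5 219 311.0 224.0 loc [ 0.109 -0.48 ]
560.2 -305.7 28.6 -10.6 62.5 28.6 233 344.0 228.0 loc [ 0.13  -0.569]
457.2 -220.7 28.5 7.2 58.8 27.0 226 309.0 261.0 loc [ 0.012 -0.506]
459.3 -308.8 28.3 11.6 58.9 29.5 242 342.0 265.0 loc [ 0.032 -0.592]
435.2 -131.0 28.6 -0.3 39.6 16.3 62 275.0 266.0 loc [-0.027 -0.423]
```

View pics/a1.png

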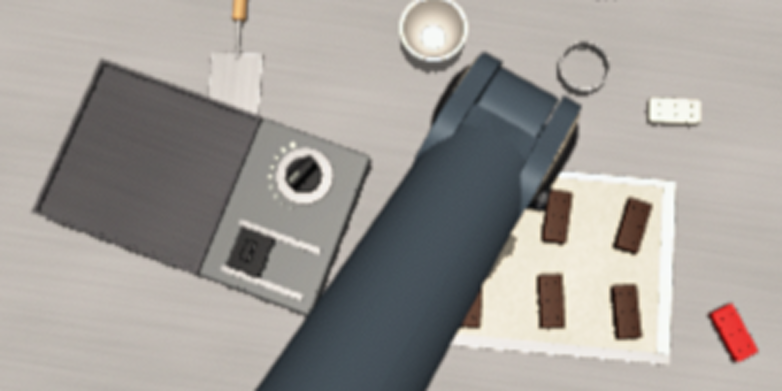

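The fingers closed on nothing. The arm hides the spot, so I'll look with the wrist camera.

```bash
python3 - <<'E'
from m import *
f=robot.grab_frame("wrist"); cv2.imwrite("pics/w1.png",f["image"][:,:,::-1]); print(f["R"],f["t"])
print(robot.sense()["tcp_pos"],robot.sense()["tcp_rot"])
s=robot.sense();X=s["tcp_pos"];
f2=robot.grab_frame("scene"); cv2.imwrite("pics/s1.png",cv2.resize(f2["image"][120:260,120:440,::-1],None,fx=2.4,fy=2.4,interpolation=cv2.INTER_CUBIC))
E
```

```text
[[ 1.79483053e-01  9.83761060e-01 -1.00709438e-04]
 [ 9.45977220e-01 -1.72561450e-01  2.74498897e-01]
 [ 2.70023947e-01 -4.93631689e-02 -9.61587409e-01]] [ 0.01452617 -0.56061691  0.18781182]
[ 0.545418   -0.11428556  0.16806565] [-3.13777741e+00  4.73360113e-04  1.38934451e+00]
```

View pics/w1.png

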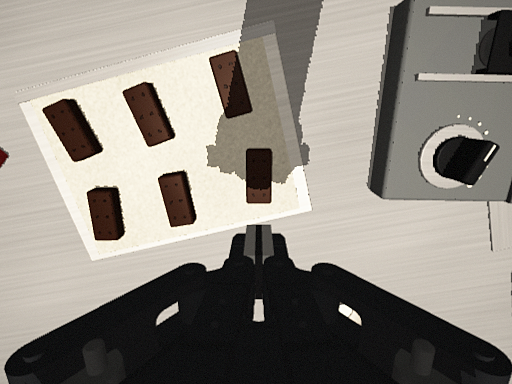

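View pics/s1.png

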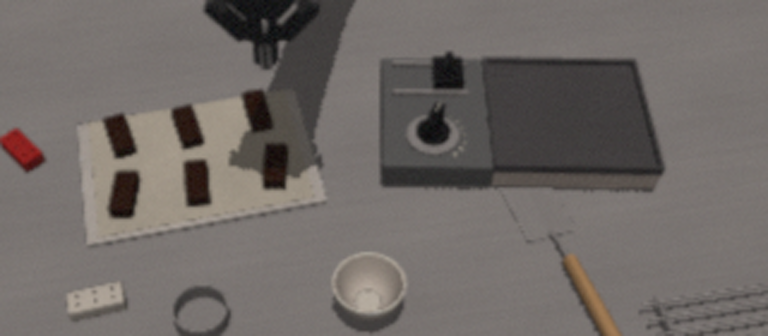

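```bash
python3 - <<'E'
from m import *
f=robot.grab_frame("wrist")
for b in bars(f): print(*b)
W=cloud(f)
print(W[165,258],W[195,258], W[150:205:6,258,2].round(4))
f=dict(np.load("f_top.npz")); W=cloud(f)
print(W[222,275], px2w(f,275,222,.028))
f=robot.grab_frame("scene"); 
for b in bars(f): print(*b)
E
```

```text
445.4 -125.0 28.0 5.2 62.7 29.9 1659 231.0 83.0
458.8 -218.9 28.0 9.9 62.8 31.2 1583 147.0 114.0
459.9 -305.8 28.0 11.9 63.7 34.8 1525 70.0 130.0
546.6 -114.0 28.0 -11.1 63.2 29.5 1292 259.0 175.0
558.0 -213.7 28.1 -1.0 62.7 31.1 1241 176.0 199.0
560.1 -303.9 28.1 -10.2 63.5 32.1 1158 103.0 214.0
[ 0.53416873 -0.11273774  0.02761164] [ 0.56914612 -0.11913575  0.02735821] [0.027  0.0285 0.0279 0.0287 0.029  0.0284 0.0283 0.0272 0.0278 0.0078]
[ 0.54778986 -0.11532996  0.02872549] [ 0.54788896 -0.11535306  0.028     ]
441.6 -131.8 29.9 -6.8 45.9 22.8 66 224.0 162.0
466.6 -220.5 29.5 9.6 72.6 31.0 148 197.0 172.0
466.0 -309.6 29.5 11.3 67.0 29.4 141 169.0 175.0
566.1 -215.2 29.4 -3.9 74.6 27.3 165 201.0 195.0
569.6 -117.4 29.4 -6.9 39.9 30.2 76 234.0 192.0
567.8 -306.5 29.6 -10.1 69.6 30.4 173 171.0 199.0
925.4 -346.3 30.7 -79.9 260.6 13.5 363 149.0 319.0
943.4 -516.1 31.3 -78.8 77.2 6.7 99 83.0 336.0
```

```bash
python3 - <<'E'
from m import *
f=robot.grab_frame("wrist"); W=cloud(f); s=robot.sense(); print(s["tcp_pos"],s["opening"])
print(w2px(f,s["tcp_pos"]),w2px(f,s["tcp_pos"]-[0,0,.011]))
for v in range(215,300,8): print(v,[tuple(W[v,u].round(3)) for u in (245,252,258,266)])
E
```

```text
[ 0.54615247 -0.11466757  0.1688319 ] -0.007704251667906084
[258.30972243 223.13328691] [258.31526104 216.88888968]
215 [(np.float64(0.599), np.float64(-0.141), np.float64(0.008)), (np.float64(0.6), np.float64(-0.133), np.float64(0.009)), (np.float64(0.601), np.float64(-0.125), np.float64(0.009)), (np.float64(0.604), np.float64(-0.115), np.float64(0.008))]
223 [(np.float64(0.609), np.float64(-0.144), np.float64(0.009)), (np.float64(0.614), np.float64(-0.136), np.float64(0.0)), (np.float64(0.616), np.float64(-0.128), np.float64(0.001)), (np.float64(0.618), np.float64(-0.118), np.float64(-0.001))]
231 [(np.float64(0.624), np.float64(-0.147), np.float64(0.001)), (np.float64(0.535), np.float64(-0.116), np.float64(0.205)), (np.float64(0.536), np.float64(-0.113), np.float64(0.205)), (np.float64(0.536), np.float64(-0.109), np.float64(0.205))]
239 [(np.float64(0.534), np.float64(-0.119), np.float64(0.215)), (np.float64(0.534), np.float64(-0.116), np.float64(0.215)), (np.float64(0.535), np.float64(-0.113), np.float64(0.214)), (np.float64(0.536), np.float64(-0.109), np.float64(0.215))]
247 [(n
[... 997 characters left out ...]
float64(-0.117), np.float64(0.248)), (np.float64(0.538), np.float64(-0.116), np.float64(0.242)), (np.float64(0.547), np.float64(-0.115), np.float64(0.23)), (np.float64(0.536), np.float64(-0.11), np.float64(0.247))]
287 [(np.float64(0.529), np.float64(-0.116), np.float64(0.26)), (np.float64(0.544), np.float64(-0.117), np.float64(0.239)), (np.float64(0.552), np.float64(-0.116), np.float64(0.229)), (np.float64(0.544), np.float64(-0.111), np.float64(0.24))]
295 [(np.float64(0.531), np.float64(-0.116), np.float64(0.262)), (np.float64(0.547), np.float64(-0.117), np.float64(0.239)), (np.float64(0.555), np.float64(-0.116), np.float64(0.23)), (np.float64(0.548), np.float64(-0.112), np.float64(0.24))]
```

The bar is where I measured it, so the fingers must have closed above it. In the wrist image the tips appear higher than nominal. I'll calibrate by touching an empty part of the sheet with the fingers shut.

```bash
python3 - <<'E'
from m import *
robot.goto([.505,-.262,.08],[np.pi,0,np.pi/2])
s=robot.sense();print(s["wrist_force"],s["opening"])
f=robot.grab_frame("wrist"); cv2.imwrite("pics/w2.png",f["image"][:,:,::-1])
h=robot.move_straight([.505,-.262,.025],vel=.08,contact_N=4)
print(h,robot.sense()["tcp_pos"])
if not h:
    h=robot.move_straight([.505,-.262,-.03],vel=.03,contact_N=4)
    s=robot.sense();print(h,s["tcp_pos"],s["wrist_force"])
f=robot.grab_frame("wrist"); cv2.imwrite("pics/w3.png",f["image"][:,:,::-1])
f=robot.grab_frame("scene"); cv2.imwrite("pics/s3.png",cv2.resize(f["image"][80:260,120:440,::-1],None,fx=2.4,fy=2.4,interpolation=cv2.INTER_CUBIC))
E
```

```text
[ 0.52911751 -0.28234495  0.49572481] 0.0018717321922977715
False [ 0.50515978 -0.26234432  0.02513546]
True [ 0.5049265  -0.26199939 -0.01497078] [-1.2955532   0.23268335  5.53252778]
```

View pics/w3.png

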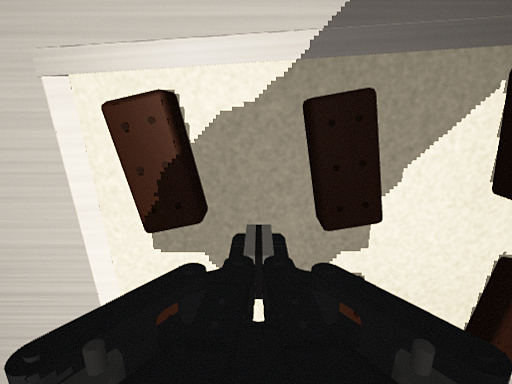

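View pics/s3.png

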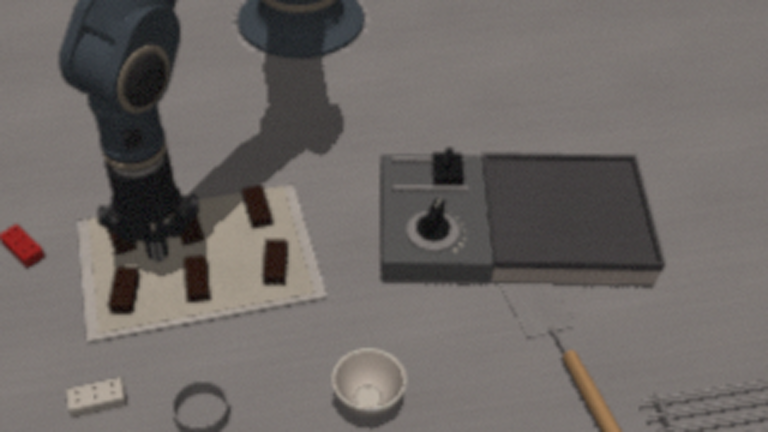

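Contact came at TCP z = -0.015 on the sheet, whose top is at 0.008. The real fingertips therefore stand 23 mm behind the reported TCP, not 11 mm ahead of it. I'll lower every height by 34 mm and carry on.

```bash
sed -i 's/zt=0.021/zt=-0.013/; s/zt=0.0535/zt=0.0197/; s/UP=0.17/UP=0.12/; s/,0.10\],o/,0.05],o/; s/,0.13\]/,0.085]/g' m.py; python3 - <<'E'
from m import *
robot.move_straight([.505,-.262,.06],vel=.25)
op=pick(.5466,-.1142,-10.8)
if .3<op<.45: place(.042,.133)
look("a2")
E
```

```text
pick False [ 0.5475 -0.1144 -0.0119] open 0.338 t 11.5
 lifted open 0.341
place True [0.5979 0.3249 0.0197] open 0.338 0.338
 t 15.0
584.3 325.4 59.9 -14.0 28.3 25.0 84 117.0 184.0 loc [0.027 0.054]
560.3 -305.6 28.3 -10.5 62.6 28.8 242 344.0 228.0 loc [ 0.13  -0.569]
445.6 -127.1 28.9 8.2 58.6 27.1 220 273.0 260.0 loc [-0.018 -0.417]
459.6 -308.6 28.5 12.1 59.7 29.7 245 342.0 265.0 loc [ 0.032 -0.592]
```

View pics/a2.png

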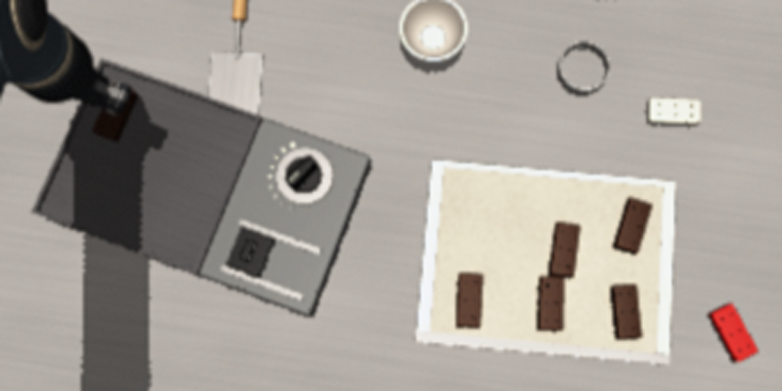

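The first bar is in the tray. One bar, at (565,250), was knocked and now touches its neighbour at (550,303). I'll continue with the three bars that stand clear.

```bash
python3 - <<'E'
from m import *
for b,p in [((.4451,-.1265,7.),(-.042,.133)),((.5602,-.305,-10.3),(.042,.075)),((.4595,-.3075,12),(-.042,.075))]:
    op=pick(*b)
    if .3<op<.45: place(*p)
    else: print("MISS"); break
look("a3")
E
```

```text
pick False [ 0.446  -0.1265 -0.012 ] open 0.338 t 18.2
 lifted open 0.336
place True [0.516  0.3416 0.0193] open 0.337 0.339
 t 21.8
pick False [ 0.5611 -0.3056 -0.0117] open 0.34 t 25.5
 lifted open 0.337
place True [0.5864 0.2685 0.0195] open 0.342 0.339
 t 29.4
pick False [ 0.4604 -0.3081 -0.0118] open 0.339 t 32.9
 lifted open 0.339
place True [0.5045 0.2849 0.0196] open 0.34 0.344
 t 37.0
599.1 322.4 59.9 -12.1 63.6 30.8 256 119.0 178.0 loc [0.043 0.054]
587.8 266.5 60.0 -10.6 63.9 31.0 260 138.0 185.0 loc [ 0.043 -0.003]
484.4 287.1 60.4 75.1 24.4 18.6 63 123.0 221.0 loc [-0.063 -0.003]
```

View pics/a3.png

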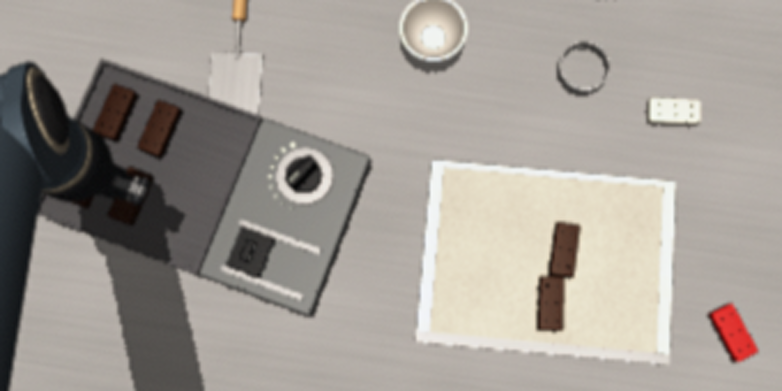

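Two bars are left, nearly end to end. I'll separate them by clustering the mask.

```bash
python3 - <<'E'
from m import *
f=robot.grab_frame("top"); W=cloud(f); r=f["image"].astype(int)
m=(r[...,0]<110)&(r[...,0]-r[...,2]>12)&(W[...,2]>.02)&(W[...,2]<.036)&(W[...,1]<-.1)&(W[...,0]<.65)
v,u=np.nonzero(m); P=np.array([px2w(f,a,b,.028)[:2] for a,b in zip(u,v)]).astype(np.float32)*1000
_,lab,c=cv2.kmeans(P,2,None,(3,50,.1),5,cv2.KMEANS_PP_CENTERS)
for k in (0,1):
    Q=P[lab[:,0]==k]; (cx,cy),(w,h),a=cv2.minAreaRect(Q); 
    d=np.linalg.svd(Q-Q.mean(0))[2][0]
    print(len(Q),Q.mean(0),(cx,cy,w,h,a),np.degrees(np.arctan2(d[1],d[0])))
E
```

```text
234 [ 519.78094 -228.73991] (519.2218017578125, -228.68154907226562, 28.247343063354492, 62.876407623291016, 89.63531494140625) 178.77928
243 [ 455.9152  -220.78558] (455.94329833984375, -220.8265380859375, 61.370906829833984, 27.0733585357666, 6.920331954956055) -174.99023
```

```bash
python3 - <<'E'
from m import *
for b,p in [((.520,-.2285,-1),(.042,.017)),((.456,-.2203,6),(-.042,.017))]:
    op=pick(*b)
    if .3<op<.45: place(*p)
    else: print("MISS"); break
robot.move_straight(list(robot.sense()["tcp_pos"][:2])+[.15],vel=.3)
robot.goto([.45,-.15,.2],[np.pi,0,np.radians(50)])
robot.sleep(.3)
look("a4")
f=robot.grab_frame("wrist"); cv2.imwrite("pics/w4.png",f["image"][:,:,::-1])
E
```

```text
pick False [ 0.521  -0.2289 -0.0118] open 0.34 t 40.3
 lifted open 0.341
place True [0.5751 0.2112 0.0195] open 0.342 0.338
 t 43.8
pick False [ 0.4569 -0.2206 -0.0118] open 0.341 t 46.8
 lifted open 0.345
place True [0.4931 0.228  0.019 ] open 0.343 0.34
 t 50.4
599.4 322.3 59.9 -11.8 64.2 30.7 258 119.0 178.0 loc [0.043 0.054]
587.7 266.3 59.9 -11.4 63.7 31.3 263 138.0 185.0 loc [ 0.043 -0.003]
575.5 209.3 60.2 -11.7 64.7 30.7 264 158.0 193.0 loc [ 0.042 -0.061]
515.8 339.4 60.1 -14.0 63.5 31.0 270 106.0 207.0 loc [-0.042  0.054]
503.7 283.3 59.8 -11.8 63.7 31.0 271 126.0 215.0 loc [-0.043 -0.003]
489.1 227.2 60.1 -11.7 63.7 30.7 274 145.0 223.0 loc [-0.046 -0.061]
```

View pics/a4.png

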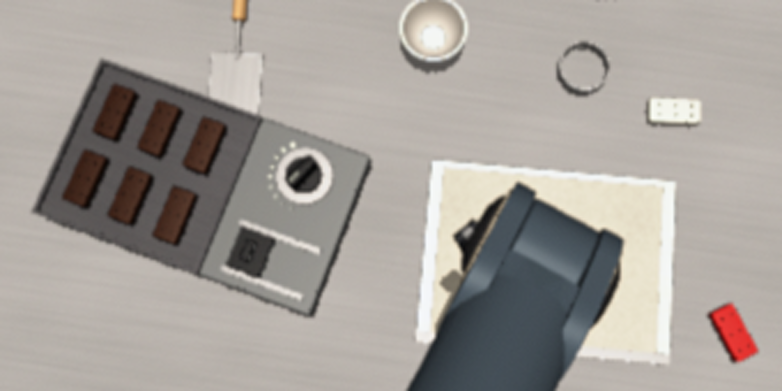

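All six bars are flat in the tray, tops at 60 mm and well inside the limits. Next is the dial, starting with a close look.

```bash
python3 - <<'E'
from m import *
X=wl(.05,-.11)
yaw=th+np.radians(158-90)
for y in (yaw,yaw-1.2,yaw-2.4,yaw-np.pi): print(y,robot.inverse_kinematics([X[0],X[1],.04],[np.pi,0,y]))
robot.grip(.5,40)
robot.goto([X[0]-.03,X[1]-.05,.17],[np.pi,0,yaw])
f=robot.grab_frame("wrist"); cv2.imwrite("pics/w5.png",f["image"][:,:,::-1])
W=cloud(f)
L=(W[...,:2]-[x0,y0]); L=np.stack([c_*L[...,0]+s_*L[...,1]-.001,-s_*L[...,0]+c_*L[...,1]-.002,W[...,2]],-1)
m=(np.hypot(L[...,0]-.05,L[...,1]+.11)<.035)&(L[...,2]>.078)&(L[...,2]<.1)
q=L[m][:,:2]*1000
print(len(q),np.nanmedian(L[m][:,2]),cv2.minAreaRect(q.astype(np.float32)))
m=(L[...,0]<-.03)&(L[...,0]>-.09)&(L[...,1]<-.04)&(L[...,1]>-.12)&(L[...,2]>.078)&(L[...,2]<.1)
if m.any(): print(m.sum(),np.median(L[m][:,2]),cv2.minAreaRect((L[m][:,:2]*1000).astype(np.float32)))
E
```

```text
0.985768667595958 [-0.510271    0.51524573  0.3711004   1.96387453 -0.27724869  0.7113364
  1.01430536]
-0.2142313324040419 [-0.64903895  0.54999659  0.56223418  1.97166544 -0.42700507  0.73796591
 -0.04563545]
-1.4142313324040419 [-0.80545358  0.62134213  0.79458232  1.97977602 -0.61837375  0.79883665
 -1.06734117]
-2.155823985993835 [-0.89916676  0.69341968  0.95147871  1.98420989 -0.75309585  0.86488082
 -1.68533047]
721 0.08880697466616029 ((47.986793518066406, -107.47261810302734), (14.450246810913086, 40.76292419433594), 67.29425048828125)
420 0.08632186000364679 ((-56.31945037841797, -84.47762298583984), (23.872568130493164, 10.91241455078125), 0.5328579545021057)
```

View pics/w5.png

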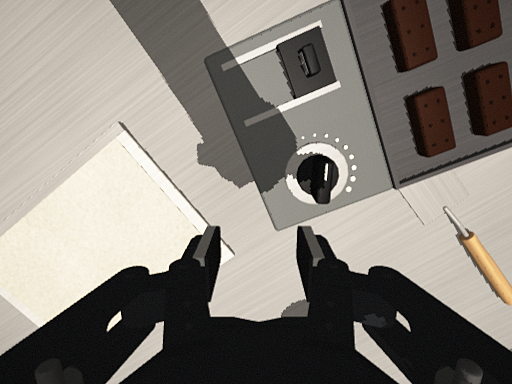

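```bash
python3 - <<'E'
from m import *
X=wl(.049,-.1085); yaw=th+np.radians(67.3)
robot.goto([X[0],X[1],.10],[np.pi,0,yaw])
h=robot.move_straight([X[0],X[1],.040],vel=.1,contact_N=6)
print(h,robot.sense()["tcp_pos"])
robot.grip(0,40)
s=robot.sense();print(s["opening"],s["wrist_force"].round(2),s["torque"].round(3)); t0=s["torque"][2]
tot=0
while tot<2.25:
    d=.25 if tot<1.6 else .06
    tot+=d
    robot.goto([X[0],X[1],.040],[np.pi,0,yaw-tot])
    s=robot.sense();print(round(tot,2),round(yaw-s["tcp_rot"][2],3),s["wrist_force"].round(1),(s["torque"][2]-t0).round(3),round(s["opening"],3),round(s["t"],1))
    if abs(s["torque"][2]-t0)>.25: break
E
```

```text
False [0.55844184 0.08782815 0.04059698]
0.15124891754686087 [-0.09  0.08  5.36] [-0.053  0.164  0.075]
0.25 0.25 [-1.2 -0.8  6. ] -0.084 0.155 55.6
0.5 0.5 [-1.3 -0.7  6.4] -0.122 0.157 55.9
0.75 0.751 [-2.5 -0.2  7.2] -0.072 0.156 56.2
1.0 1.0 [-2.9 -1.1  7.6] -0.106 0.158 56.5
1.25 1.25 [-3.7 -0.9  8.6] -0.12 0.155 56.8
1.5 1.5 [-4.7 -1.2  9.8] -0.079 0.157 57.1
1.75 1.75 [-5.1 -0.1 10.2] -0.148 0.155 57.4
1.81 1.81 [-4.8  0.3  9.7] -0.065 0.157 57.7
1.87 1.87 [-5.6  0.8 10.2] -0.105 0.158 57.9
1.93 1.93 [-4.9  0.   9.6] -0.123 0.155 58.2
1.99 1.99 [-4.6 -0.3 10.8] -0.104 0.155 58.4
2.05 2.044 [-4.9 -0.6 11. ] 1.237 0.155 58.7
```

The end stop is felt at about 2.03 rad of turn, as predicted from the pips. I'll release and check.

```bash
python3 - <<'E'
from m import *
robot.grip(.5,40)
p=robot.sense()["tcp_pos"]
robot.move_straight([p[0],p[1],.12],vel=.2)
yaw=th+np.radians(68)
X=wl(.05,-.11)
robot.goto([X[0]-.05,X[1]-.05,.17],[np.pi,0,yaw])
f=robot.grab_frame("wrist"); cv2.imwrite("pics/w6.png",f["image"][:,:,::-1])
W=cloud(f)
L=(W[...,:2]-[x0,y0]); L=np.stack([c_*L[...,0]+s_*L[...,1]-.001,-s_*L[...,0]+c_*L[...,1]-.002,W[...,2]],-1)
m=(np.hypot(L[...,0]-.05,L[...,1]+.11)<.035)&(L[...,2]>.078)&(L[...,2]<.1)
print(cv2.minAreaRect((L[m][:,:2]*1000).astype(np.float32)))
m=(L[...,0]<-.03)&(L[...,0]>-.09)&(L[...,1]<-.04)&(L[...,1]>-.12)&(L[...,2]>.078)&(L[...,2]<.1)
print(cv2.minAreaRect((L[m][:,:2]*1000).astype(np.float32)))
look("a5")
E
```

```text
((47.947853088378906, -108.01183319091797), (41.26481246948242, 14.249637603759766), 42.31861877441406)
((-56.30646896362305, -84.406982421875), (23.815563201904297, 10.713019371032715), 1.4685068130493164)
599.2 322.2 59.9 -11.8 63.9 31.0 261 119.0 178.0 loc [0.043 0.054]
587.8 266.5 60.0 -10.8 63.9 31.1 262 138.0 185.0 loc [ 0.043 -0.003]
575.9 210.9 60.2 -11.7 64.1 27.4 219 157.0 193.0 loc [ 0.042 -0.06 ]
515.7 339.6 59.7 -14.0 63.9 30.9 271 106.0 207.0 loc [-0.043  0.055]
503.7 283.2 60.0 -11.8 63.7 30.9 271 126.0 215.0 loc [-0.043 -0.003]
489.3 227.0 59.9 -11.4 64.0 31.2 278 145.0 223.0 loc [-0.046 -0.061]
```

View pics/w6.png

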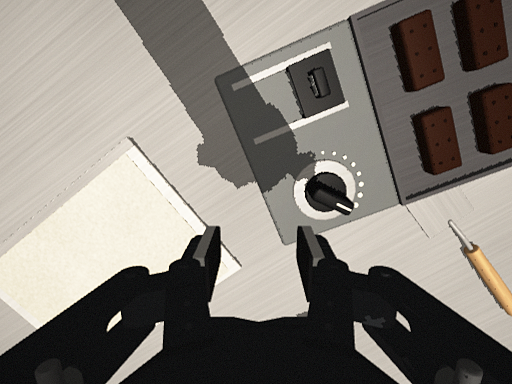

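The dial axis now stands at 42.3° against an expected 42.5° at the stop, a turn of about 2.03 rad. The cover is still closed, so I'll slide it aside now.

```bash
cat >> m.py <<'E'
def fin(L):
    m=(L[...,0]<-.03)&(L[...,0]>-.09)&(L[...,1]<-.04)&(L[...,1]>-.165)&(L[...,2]>.078)&(L[...,2]<.1)
    return cv2.minAreaRect((L[m][:,:2]*1000).astype(np.float32))
def loc(f):
    W=cloud(f); L=(W[...,:2]-[x0,y0]); return np.stack([c_*L[...,0]+s_*L[...,1]-.001,-s_*L[...,0]+c_*L[...,1]-.002,W[...,2]],-1)
E
python3 - <<'E'
from m import *
yaw=th+np.pi/2; fx,fy=-.0555,-.0847
print(robot.inverse_kinematics([*wl(fx,fy-.052),.047],[np.pi,0,yaw]))
X=wl(fx,fy); robot.grip(.5,40)
robot.goto([*X,.10],[np.pi,0,yaw])
print(robot.move_straight([*X,.047],vel=.1,contact_N=6),robot.sense()["tcp_pos"])
robot.grip(0,40); s=robot.sense(); print(s["opening"],s["wrist_force"].round(1)); a=s["tcp_pos"]
h=robot.move_straight([*wl(fx,fy-.0525),.047],vel=.05,contact_N=12)
s=robot.sense(); print(h,s["opening"],s["wrist_force"].round(1),np.linalg.norm(s["tcp_pos"]-a),tocl(s["tcp_pos"][:2]))
robot.sleep(.3); robot.grip(.4,40)
p=robot.sense()["tcp_pos"]; robot.move_straight([p[0],p[1],.11],vel=.2)
X=wl(-.075,-.20)
robot.goto([*X,.15],[np.pi,0,yaw])
f=robot.grab_frame("wrist"); cv2.imwrite("pics/w7.png",f["image"][:,:,::-1]); print(fin(loc(f)),robot.sense()["t"])
look("a7")
E
```

```text
[-0.61380277  0.36587519  0.41572827  2.20491548 -0.253214    0.61474853
  1.3552764 ]
False [0.46096321 0.1319502  0.0474247 ]
0.10415509030111735 [-0.5 -0.7  6. ]
True 0.10302454792916743 [0.5 0.4 2.3] 0.048689298526568746 [-0.05497596 -0.13305935]
((-57.00729751586914, -133.43316650390625), (23.745502471923828, 10.585947036743164), 1.1867834329605103) 65.75
599.2 322.2 60.0 -11.8 63.9 31.0 258 119.0 178.0 loc [0.043 0.054]
587.7 266.4 59.9 -12.2 63.7 31.0 256 138.0 185.0 loc [ 0.043 -0.003]
575.3 209.0 60.1 -12.1 63.7 30.9 260 158.0 193.0 loc [ 0.042 -0.062]
515.8 339.5 59.8 -11.6 63.6 31.0 269 106.0 207.0 loc [-0.042  0.054]
504.0 283.1 60.1 -11.8 63.1 30.9 270 126.0 214.0 loc [-0.043 -0.003]
489.0 226.9 60.1 -11.1 63.6 30.8 273 145.0 223.0 loc [-0.046 -0.061]
```

View pics/w7.png

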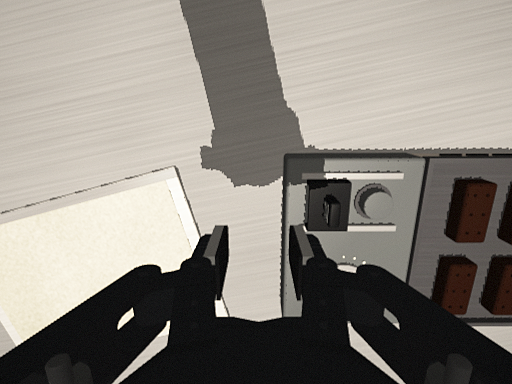

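View pics/a7.png

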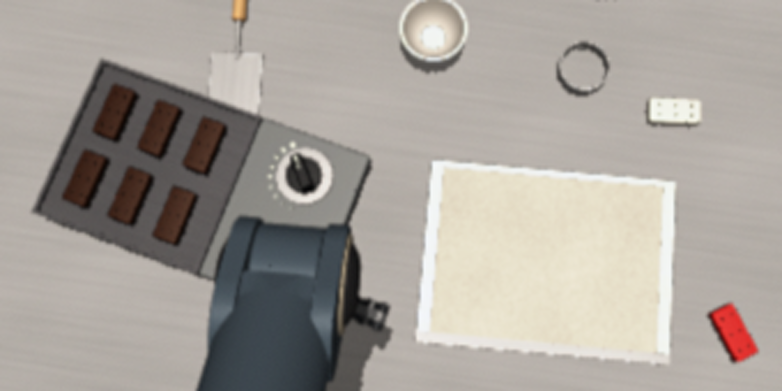

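The cover moved about 49 mm to its stop and the button is exposed at (375,203). Now I'll press the button and close the cover.

```bash
python3 - <<'E'
from m import *
yaw=th+np.pi/2
f=robot.grab_frame("wrist"); print("button",tocl(px2w(f,374,202,.061)[:2]))
X=wl(-.056,-.0835); robot.grip(0,40)
robot.goto([*X,.09],[np.pi,0,yaw])
robot.move_straight([*X,.048],vel=.1,contact_N=8)
z0=robot.sense()["wrist_force"][2]
h=robot.move_straight([*X,.0295],vel=.03,contact_N=14)
s=robot.sense();print(h,s["tcp_pos"],s["wrist_force"].round(1),z0)
robot.sleep(.4); s=robot.sense();print(s["tcp_pos"],s["wrist_force"].round(1))
f=robot.grab_frame("scene"); cv2.imwrite("pics/s8.png",cv2.resize(f["image"][100:220,250:420,::-1],None,fx=4.5,fy=4.5,interpolation=cv2.INTER_CUBIC))
robot.move_straight([*X,.11],vel=.15)
X=wl(-.075,-.20); robot.grip(.4,40)
robot.goto([*X,.15],[np.pi,0,yaw])
f=robot.grab_frame("wrist"); cv2.imwrite("pics/w8.png",f["image"][:,:,::-1]); print(fin(loc(f)),robot.sense()["t"])
E
```

```text
button [-0.06044482 -0.086894  ]
True [0.46044688 0.13381526 0.03187872] [-2.3 -0.8  9.2] 0.2503126035462282
[0.46042655 0.1337844  0.03187544] [-1.2 -0.7 10. ]
((-57.021636962890625, -133.53024291992188), (10.697473526000977, 24.119319915771484), 89.68819427490234) 70.1667
```

View pics/s8.png

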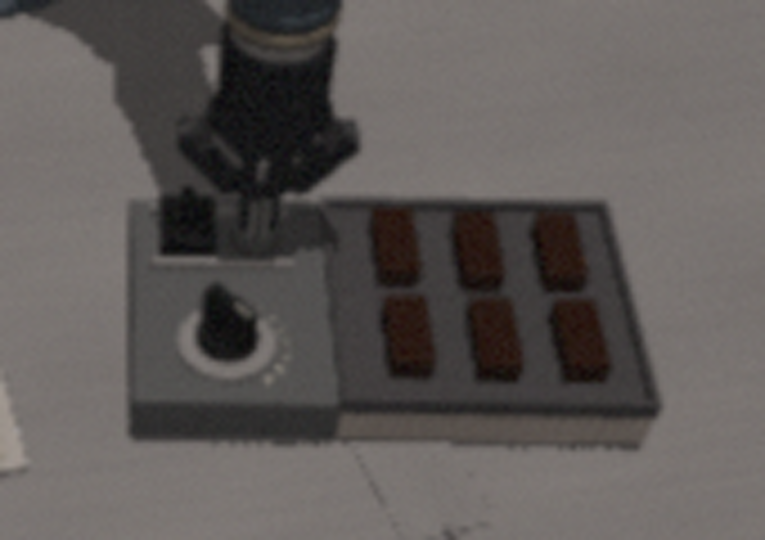

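The fingertips went 6 mm below the button's top and held 10 N, against the 4.5 N needed, so the button was fully down. Now I'll slide the cover back.

```bash
python3 - <<'E'
from m import *
yaw=th+np.pi/2; fx,fy=-.0555,-.1335
X=wl(fx,fy); robot.grip(.4,40)
robot.goto([*X,.10],[np.pi,0,yaw])
print(robot.move_straight([*X,.047],vel=.1,contact_N=6))
robot.grip(0,40); s=robot.sense(); print(s["opening"]); a=s["tcp_pos"]
h=robot.move_straight([*wl(fx,-.0815),.047],vel=.05,contact_N=12)
s=robot.sense(); print(h,s["opening"],s["wrist_force"].round(1),np.linalg.norm(s["tcp_pos"]-a),tocl(s["tcp_pos"][:2]))
robot.sleep(.3); robot.grip(.4,40)
p=robot.sense()["tcp_pos"]; robot.move_straight([p[0],p[1],.11],vel=.2)
robot.goto([*wl(-.075,-.20),.15],[np.pi,0,yaw])
f=robot.grab_frame("wrist"); print(fin(loc(f)))
L=loc(f)
robot.goto([.45,-.2,.2],[np.pi,0,.6]); robot.sleep(.5)
f=look("a9"); L=loc(f); print("fin top",fin(L))
m=(np.hypot(L[...,0]-.05,L[...,1]+.11)<.035)&(L[...,2]>.078)&(L[...,2]<.1)
print(cv2.minAreaRect((L[m][:,:2]*1000).astype(np.float32)),robot.sense()["t"])
E
```

```text
False
0.10304756410902768
False 0.10611083504234607 [-2.  -3.6  8.4] 0.05010636462349224 [-0.05501431 -0.08298773]
((-56.83524703979492, -83.70951843261719), (23.812088012695312, 10.452454566955566), 0.8421369791030884)
599.4 322.3 59.9 -11.8 64.2 30.7 255 119.0 178.0 loc [0.043 0.054]
587.8 266.4 59.7 -11.4 64.0 31.3 263 139.0 185.0 loc [ 0.043 -0.003]
575.6 209.3 60.0 -11.7 64.1 30.7 261 158.0 193.0 loc [ 0.042 -0.061]
515.8 339.3 60.0 -12.1 63.5 31.2 270 106.0 207.0 loc [-0.042  0.054]
503.7 283.2 60.1 -11.8 63.7 30.9 270 126.0 214.0 loc [-0.043 -0.003]
489.3 227.0 60.1 -11.4 64.0 31.2 276 145.0 223.0 loc [-0.046 -0.061]
fin top ((-55.14842224121094, -84.11162567138672), (23.525131225585938, 10.43241024017334), 0.49260804057121277)
((49.55613327026367, -109.26922607421875), (41.36928939819336, 13.922890663146973), 42.23442840576172) 76.25
```

View pics/a9.png

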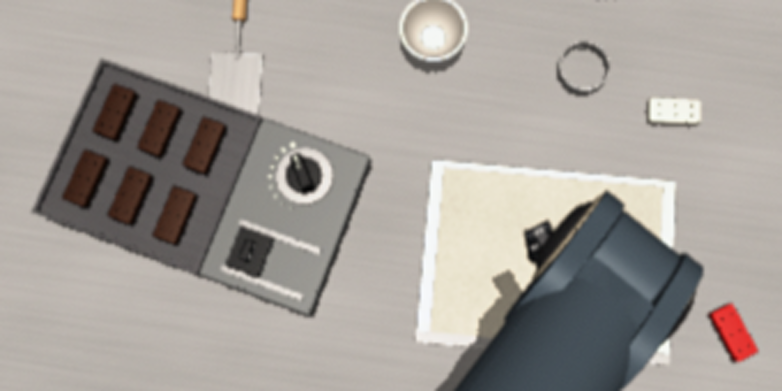

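The last view shows six bars flat in the tray, the dial at its stop, the cover back at its closed position with the fin at y = -84 mm, the bystanders untouched, and the arm clear. I'm handing in.

```bash
python3 -c "
from plant import robot
print(robot.sense()['t'],robot.close_job())"
```

```text
the job is handed in; nothing more can be done
76.25 None
```

I moved all six shortbread bars into the tray and turned the dial to its clockwise stop. Then I slid the cover aside, pressed the button, slid the cover back, and handed the job in at 76 s. No verdict is reported.

**Last checks**
- **Bars:** all six lie flat with tops 60 mm above the table, centres within about 46 mm (x) and 62 mm (y) of the tray's centre.
- **Dial:** its grip stands at 42.2°, against about 42.5° expected at the stop. I also felt the stop, after about 2.03 rad of turn.
- **Cover:** it slid about 49 mm open against its stop, and is now back within about 1 mm of where it started.
- **Button:** the fingertips pushed about 6 mm down and held about 10 N. It should have sprung back, but I couldn't see it under the cover.
- **Bystanders:** the ramekin and cutter, and the part of the spatula in frame, look unmoved in the last top view. I didn't measure them.

**What went wrong or disagreed**
- **Missed grasp:** the first grasp closed above its bar without moving it. A touch on the sheet showed the fingertips 23 mm behind the reported TCP, not 11 mm ahead as stated, so I lowered all later heights by 34 mm.
- **Knocked bar:** one bar was knocked against its neighbour early on. I measured it again before picking it.
- **Camera mismatch:** the wrist and top cameras differ by about 2 mm on the warmer. By wrist camera the button centre read about 4 mm off in x, but the press depth and force fit a full press.

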